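# Swap the engraver's pots and hold the case open

### The job

The engraver wants to refill the pot that now stands in the back place of the wooden board, so swap the two metal pots: each ends upright and let go in the other's round recess. Then take the handle of the compartment case next to the board, raise its lid to 60 degrees from shut, give or take 5, and keep holding it there with the gripper: the lid falls shut by itself, so finish while still holding it, with nothing else propping it. Leave the case shut until the pots are swapped, never tip a pot over, and leave the ball vise and the bead jar where they are.

Things in the scene. Friction and masses are not known exactly. Their poses are not given: they have to be found in the camera images.
- tall_pot: Tall slim open aluminium pot, a straight cylinder 46 mm in diameter and 95 mm high, wall 3 mm, about 0.14 kg. Loose. Origin: centre of its underside, z up. Starts in one of the two recesses of the board (either one).
- wide_pot: Short wide open aluminium pot, a straight cylinder 60 mm in diameter and 55 mm high, wall 3 mm, about 0.16 kg. Loose. Origin: centre of its underside, z up. Starts in the other recess of the board.
- board: Dark wooden pot board fixed to the bench, 230 mm long (its x, pointing roughly away from the robot), 100 mm wide (its y), 14 mm high, with two flat-bottomed round recesses 73 mm in diameter and 6 mm deep, centres 116 mm apart along its x. Origin: centre of its underside. It stands to the left or the right of the case, turned by up to 0.3 rad; the bench within 90 mm outside its outer long edge (the one away from the case) is bare.
- board_hole0 (a point): Centre of the front recess (nearer the robot, at board x = -58 mm), at the level of the board's top; the recess floor is 6 mm lower.
- board_hole1 (a point): Centre of the back recess (at board x = +58 mm), at the level of the board's top; the recess floor is 6 mm lower.
- case: Grey plastic compartment case fixed to the bench, 160 mm deep (its x, roughly away from the robot), 220 mm wide (its y), 65 mm high to the rim, turned by up to 0.3 rad. Origin: centre of its underside. It carries the lid, an 8 mm thick grey plate of the same outline with a pale panel on top.
- lid (a joint): Angle of the case's lid in rad: 0 shut, growing as the front edge rises; stop at 1.35 (77 degrees); 60 degrees is 1.047. Free hinge along the case's y at the far rim, no catch or spring: the lid (0.25 to 0.46 kg) falls shut from any angle when let go.
- lid_hinge (a point): Point on the hinge axis at the middle of the far rim: 80 mm along the case's x and 65 mm above the bench. Fixed.
- lid_handle (a point): Middle of the lid's handle, a straight round steel bar 10 mm in diameter and 90 mm long, parallel to the hinge, on two legs that stick out of the lid's front edge in the plane of the lid. It lies 205 mm from the hinge and 4 mm above the lid's underside, so 69 mm above the bench when shut, with a free gap of 40 mm between the bar and the lid's edge. The point moves with the lid. Pinched across from above, the round bar can turn between the fingers as the lid rises.
- ball_vise: Bystander: dark steel ball vise, round, 100 mm in diameter, 62 mm high, beyond the gap between case and board. Origin: centre of its underside.
- bead_jar: Bystander: small clear jar with a white cap, 44 mm in diameter, 45 mm high, between the robot and the gap between case and board. Origin: centre of its underside.
Mind the look-alikes: they are no part of the job. Of the things like the board, leave any that is turquoise or white; of the rest the larger one is meant.

How it is judged:
By the outcome, as a careful person would: the job done as asked, in the order asked, and still so for the second after the job is handed in, while the arm keeps its last pose, push and grip.
It also fails if it takes over 72 s, if anything falls off the work surface, if the arm or the gripper's body presses on something with over 40 N, if the wrist force passes 120 N, or if a joint passes its speed limit or range.

### The arm

A 6-joint arm with a two-finger parallel gripper is mounted at the origin on the work surface. World frame = base frame: x ahead of the robot, y to its left, z up, the work surface at z = 0. Lengths are in m, angles in rad, forces in N, time in s.
With the tool pointing down it reaches from about 0.325 to 0.9 m from the base axis. Payload 6.1 kg.
Tool frame: the origin (TCP) lies midway between the tips of the shut fingers; the grasp point (between the pads) lies 19 mm behind it; z points along the fingers, y is the line along which they close (so a half turn about z gives the same grasp; the last joint's range is limited). The gripper opens to 87 mm and grips with 3 to 60 N. Pads are 19 mm wide; open, the fingers measure 117 mm over their backs; the gripper's body (75 mm by 190 mm) begins 51 mm behind the grasp point.
Start: joints at [1.187, 0.22, 1.526, -0, 1.395, -0.126], TCP at [0.159, 0.604, 0.223] pointing down, gripper open.
Joint ranges: [-2.98, 2.98], [-0.91, 2.08], [0.09, 2.57], [-1.24, 4.39], [0.2, 2.65], [-2.68, 2.68]. Speed limits (rad/s): [2.57, 2.57, 3.01, 3.14, 3.14, 3.14].

### API

Orientations are given as a 3x3 rotation matrix whose columns are the frame's x, y, z axes.
In Python, from plant import robot gives the robot as it stands. The module is installed in compiled form; this text tells all that it offers.
- The arm moves only by the tool play_rows, never from a script. Its argument "targets" is one flat list of numbers, 7 for each row, row after row: the shift along the tool's x, y, z each as a share of 0.12 m, from -1 to 1, then the turn, a rotation vector about the tool's x, y, z each as a share of 60 degrees, from -1 to 1, then the opening, from 0 (shut) to 1 (fully open). In form: [x, y, z, wx, wy, wz, hand, x, y, z, wx, wy, wz, hand, ...]. A call has 1 to 10 rows; each row is the pose to reach, as a shift and turn from the pose commanded when the call began, along the tool's axes at that moment; what a row does not reach only later rows make up. A row lasts 1/10 s, in which the tool goes at most 50 mm and 8.59 degrees, less where a joint would pass 70% of its speed; a pose out of reach is approached as far as the arm can. A call with a number of a shift or a turn outside -1 to 1 is refused whole. A call with a gripper value outside its range is refused whole. The fingers move at their own pace and stop on an object; "newtons" is the grip in N (left out, the last holds). Time passes only in rows, so rows that repeat a pose let the fingers close. It gives the time, the measured TCP pose, the force, the opening and the grip force at its end, in the units of the state.
- robot.sense(): the state, without advancing time (a new reading comes with each control period).
- robot.get_image(name): name is "scene" or "top" or "wrist"; returns a dict with "image" (420x560x3 uint8, red, green, blue), "K" (3x3 intrinsics, pixels), "rvec" (rotation vector, rad) and "tvec" (3), from world to camera coordinates, as OpenCV has them; the wrist camera has in their place "tool_from_camera" (4x4, takes a point from camera to tool coordinates, whose origin is the TCP and whose axes are the flange's). Camera axes: x right, y down, z forward; pixel columns grow to the right and rows downward; lengths in m; the calibration is good to about 2 mm. A picture is of the moment at which its call begins: read the wrist's pose just before it. There is no depth.
- robot.hand_in(): hands the job in; it is judged then, once.
The state is a dict: "time_s": time; "joint_pos": joint angles; "qd": joint speeds; "joint_efforts": joint torques, N m; "tcp_pos": TCP position; "tcp_rot": TCP orientation; "wrist_force": force on the tool from outside, world axes, zero at the start; "torque": the same for the moment, N m; "gripper_width": finger opening in m; "gripper_force": force on a finger pad.
Only numpy, scipy, OpenCV 4.12 (cv2) and the standard library are available. Lean on these libraries where they do the work, as an engineer would, in place of code of your own. Each camera call takes 0.05 s, during which the arm holds its last target. There are 200 camera calls.

## Working session

There is one attempt and no reset: what is moved stays moved. The work goes in short steps, Python scripts to look and compute and a tool call to move; the robot and the scene stay as the last step left them, time stands still between calls to the robot, and variables do not carry over. Pictures are saved under pics/ and viewed, at most 10 in all, crops included, and the job is handed in when it is done.

Besides the shell and the picture viewer there is one more tool, called after "Call:" by a JSON object that holds its "op" and its "data", one argument or row to a line. play_rows: Moves the arm, as the interface text tells. Shift numbers are shares of 0.12 m and turn numbers shares of 60 degrees, none past 1 either way. Its arguments: {"type":"object","properties":{"targets":{"type":"array"},"newtons":{"type":"number"}},"required":["targets"]}

```bash
mkdir -p pics
python3 - <<'E'
from plant import robot
import cv2,pickle
s=robot.sense();print(s['time_s'],s['tcp_pos'],s['tcp_rot'],s['gripper_width'])
d={}
for n in('scene','top'):
    g=robot.get_image(n);d[n]=g;cv2.imwrite(f'pics/{n}0.png',g['image'][:,:,::-1]);print(n,g['K'],g['rvec'],g['tvec'])
pickle.dump(d,open('d0.pkl','wb'))
E
```

```text
0.0 [0.15913211 0.60377234 0.221465  ] [[-9.66949213e-01  2.54968125e-01 -6.88737618e-04]
 [ 2.54968960e-01  9.66947660e-01 -1.74699313e-03]
 [ 2.20545666e-04 -1.86486035e-03 -9.99998237e-01]] 0.08738146401114757
scene [[438.30866995   0.         282.14333231]
 [  0.         438.30866995 207.16314075]
 [  0.           0.           1.        ]] [ 1.7109788   1.98425578 -0.677464  ] [ 0.21939456 -0.32593902  1.5180104 ]
top [[418.26823263   0.         276.98871904]
 [  0.         418.26823263 206.35738921]
 [  0.           0.           1.        ]] [ 2.13511303 -2.15645914  0.22660456] [-0.14128633  0.53057364  0.88955662]
```

View pics/scene0.png

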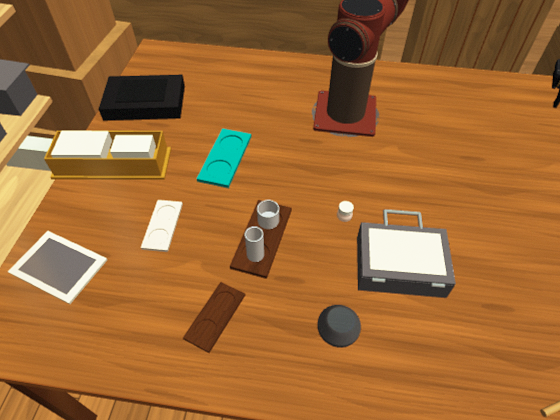

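View pics/top0.png

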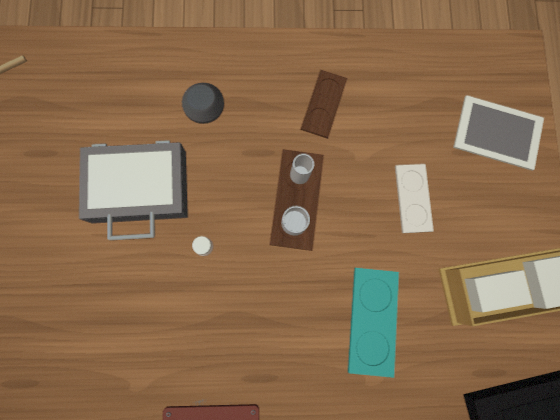

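The scene view shows the base at (345,110). The dark board is around (262,238), with the tall pot in the back recess (255,243) and the wide pot in front (268,213). The case is at (405,258), with its handle at (403,213). In the top view the board is at (297,200), tall pot rim (303,163), wide pot (295,220), case (133,182), handle bar (131,237), jar (202,245) and vise (203,103). I'll enlarge both.

Run:
```python
import cv2,pickle,numpy as np
d=pickle.load(open('d0.pkl','rb'))
t=d['top']['image'][:,:,::-1];s=d['scene']['image'][:,:,::-1]
R=lambda im,x0,y0,w,h,k:cv2.resize(np.ascontiguousarray(im[y0:y0+h,x0:x0+w]),None,fx=k,fy=k,interpolation=cv2.INTER_CUBIC)
# top: board x265..330,y145..255 k5 ; case x75..190 y135..245
a=R(t,262,145,70,110,5);b=R(t,75,140,115,110,4)[:550]
c=np.zeros((550,350+460,3),np.uint8);c[:,:350]=a;c[:440,350:]=b
cv2.imwrite('pics/topc.png',c[:,:800])
a=R(s,228,195,70,85,5.0);b=R(s,355,205,105,95,4)
c=np.zeros((430,350+420,3),np.uint8);c[:425,:350]=a;c[:380,350:]=b
cv2.imwrite('pics/scec.png',c)
```

```text
(no output)
```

View pics/topc.png

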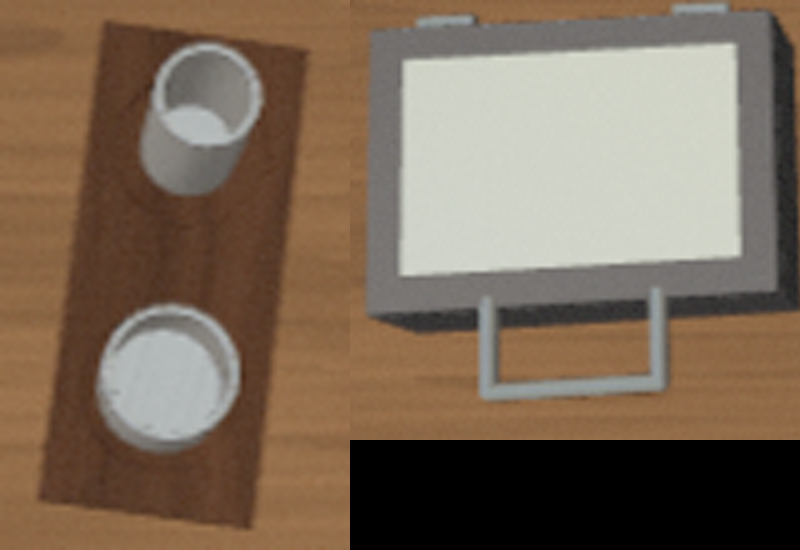

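View pics/scec.png

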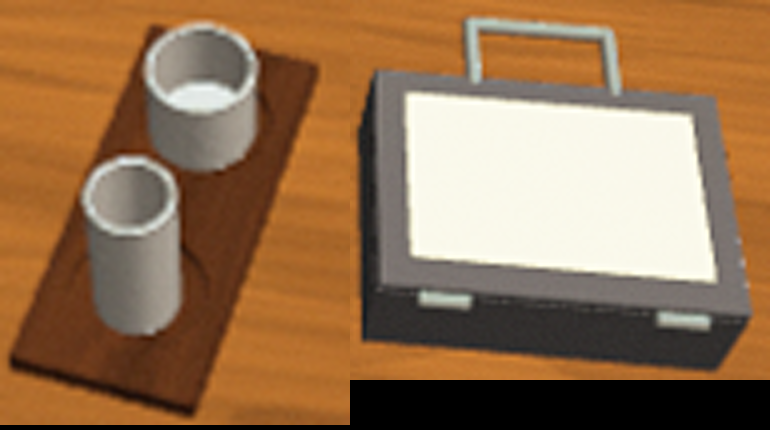

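The crops give the board corners, pot rims, lid corners and bar ends. I'll triangulate them.

```bash
cat > h.py <<'E'
import cv2,pickle,numpy as np
d=pickle.load(open('d0.pkl','rb'))
def P(n):
    g=d[n];return g['K']@np.c_[cv2.Rodrigues(np.array(g['rvec']))[0],np.ravel(g['tvec'])]
def tri(a,b):
    X=cv2.triangulatePoints(P('top'),P('scene'),np.array(a,float).reshape(2,1),np.array(b,float).reshape(2,1));return (X[:3]/X[3]).ravel()
def onz(n,uv,z):
    A=P(n);H=np.c_[A[:,0],A[:,1],A[:,2]*z+A[:,3]];q=np.linalg.solve(H,[*uv,1]);return q[:2]/q[2]
E
python3 - <<'E'
from h import *
tb=lambda u,v:((u-2)/5+262,(v-2)/5+145);tc=lambda u,v:(75+(u-351.5)/4,140+(v-1.5)/4)
sb=lambda u,v:((u-2)/5+228,(v-2)/5+195);sc=lambda u,v:(355+(u-351.5)/4,205+(v-1.5)/4)
L=[('b+y',tb(104,22),sb(192,402)),('b-y',tb(308,48),sb(12,355)),('f-y',tb(251,528),sb(150,25)),('f+y',tb(40,500),sb(318,68)),
('tall',tb(208,95),sb(131,195)),('wide',tb(169,375),sb(201,71)),
('h+y',tc(489,393),sc(608,34)),('h-y',tc(660,381),sc(471,24)),
('Lb+y',tc(372,30),sc(750,315)),('Lb-y',tc(770,12),sc(380,283)),('Lf-y',tc(778,290),sc(375,72)),('Lf+y',tc(370,316),sc(718,100))]
r={}
for n,a,b in L: r[n]=tri(a,b);print(n,r[n].round(4))
for n,z in(('b+y',.014),('b-y',.014),('f-y',.014),('f+y',.014),('tall',.103),('wide',.063),('h+y',.069),('h-y',.069)):
    a,b=[(x[1],x[2]) for x in L if x[0]==n][0];print(n,onz('top',a,z).round(4),onz('scene',b,z).round(4))
c=sum(r[k] for k in('b+y','b-y','f-y','f+y'))/4
ax=r['b+y']+r['b-y']-r['f-y']-r['f+y'];w=r['b+y']+r['f+y']-r['b-y']-r['f-y'];print('board',c,np.linalg.norm(ax)/2,np.linalg.norm(w)/2,np.arctan2(ax[1],ax[0]))
u=np.array([*ax[:2],0])/np.linalg.norm(ax[:2]);print('holes',c-.058*u,c+.058*u)
c=sum(r[k] for k in('Lb+y','Lb-y','Lf-y','Lf+y'))/4
ax=r['Lb+y']+r['Lb-y']-r['Lf-y']-r['Lf+y'];w=r['Lb+y']+r['Lf+y']-r['Lb-y']-r['Lf-y'];print('lid',c,np.linalg.norm(ax)/2,np.linalg.norm(w)/2,np.arctan2(ax[1],ax[0]),np.arctan2(-w[0],w[1]))
for z in (0,.045):print('jar',z,onz('top',(202,246),z))
E
```

```text
b+y [ 0.6747 -0.1636  0.0131]
b-y [ 0.6615 -0.2603  0.0131]
f-y [ 0.4332 -0.2286  0.0093]
f+y [ 0.4472 -0.1301  0.0061]
tall [ 0.6135 -0.203   0.101 ]
wide [ 0.4978 -0.1877  0.0564]
h+y [0.4599 0.2137 0.0673]
h-y [0.4654 0.1233 0.0676]
Lb+y [0.6615 0.287  0.07  ]
Lb-y [0.6721 0.0697 0.0688]
Lf-y [0.5146 0.0614 0.0673]
Lf+y [0.5024 0.2815 0.0649]
b+y [ 0.6744 -0.1626] [ 0.6752 -0.1644]
b-y [ 0.6612 -0.2601] [ 0.662  -0.2603]
f-y [ 0.4327 -0.2264] [ 0.4368 -0.2293]
f+y [ 0.4465 -0.1298] [ 0.4534 -0.1297]
tall [ 0.6129 -0.2024] [ 0.6148 -0.2031]
wide [ 0.4968 -0.1862] [ 0.5029 -0.1877]
h+y [0.4597 0.2135] [0.4614 0.2128]
h-y [0.4653 0.1233] [0.4666 0.1227]
board [ 0.5541474  -0.19567404  0.01041487] 0.2303433253153362 0.09855907447584247 -0.14212572757462472
holes [ 0.49673221 -0.18745847  0.01041487] [ 0.61156259 -0.20388961  0.01041487]
lid [0.5876395  0.17491384 0.06773842] 0.1584590756706587 0.2189807691823771 0.04370045255335354 0.05207192110350675
jar 0 [0.44601412 0.02616507]
jar 0.045 [0.44230726 0.01975018]
```

Measurements fit the text: board length 230 mm, width 99 mm, yaw −0.14 rad; lid 158×219 mm; bar 90 mm at z≈0.068. I'm moving toward the tall pot, at z 0.22, above everything.

Call:
{"op": "play_rows", "data": {
  "targets": [-1,-1,0,0,0,0,1,-1,-1,0,0,0,0,1,-1,-1,0,0,0,0,1,-1,-1,0,0,0,0,1],
  "newtons": 20
}}

```text
time_s: 0.5
tcp_pos: [0.246, 0.4544, 0.2218]
tcp_rot: [[-0.966, 0.257, -0.0], [0.257, 0.966, -0.002], [-0.0, -0.002, -1.0]]
wrist_force: [-0.4, 0.5, 0.2]
gripper_width: 0.0869
gripper_force: 0.0
```

Call:
{"op": "play_rows", "data": {
  "targets": [-1,-1,0,0,0,0,1,-1,-1,0,0,0,0,1,-1,-1,0,0,0,0,1,-1,-1,0,0,0,0,1]
}}

```text
time_s: 0.9
tcp_pos: [0.3314, 0.3079, 0.2222]
tcp_rot: [[-0.966, 0.258, 0.0], [0.258, 0.966, -0.001], [-0.001, -0.001, -1.0]]
wrist_force: [-0.6, 1.1, 0.2]
gripper_width: 0.0868
gripper_force: 0.0
```

Call:
{"op": "play_rows", "data": {
  "targets": [-1,-1,0,0,0,0,1,-1,-1,0,0,0,0,1,-1,-1,0,0,0,0,1,-1,-1,0,0,0,0,1]
}}

```text
time_s: 1.3
tcp_pos: [0.417, 0.161, 0.2224]
tcp_rot: [[-0.966, 0.258, 0.0], [0.258, 0.966, -0.001], [-0.001, -0.001, -1.0]]
wrist_force: [0.4, 1.1, -0.3]
gripper_width: 0.0875
gripper_force: 0.0
```

Call:
{"op": "play_rows", "data": {
  "targets": [-1,-1,0,0,0,0.7,1,-1,-1,0,0,0,0.7,1,-1,-1,0,0,0,0.7,1,-1,-1,0,0,0.7,1,-1,-1,0,0,0,0.7,1,-1,-1,0,0,0,0.7,1]
}}

```text
$.targets: bad value
```

```bash
cat >> h.py <<'E'
from plant import robot
from scipy.spatial.transform import Rotation as Ro
def go(p,yaw=-8.1):
    """shares from measured pose to p with tool pointing down, tool y at yaw deg"""
    s=robot.sense();R=np.array(s['tcp_rot']);a=np.radians(yaw)
    y=np.array([np.cos(a),np.sin(a),0]);z=np.array([0,0,-1.]);T=np.c_[np.cross(y,z),y,z]
    print('t',round(s['time_s'],2),'tcp',np.round(s['tcp_pos'],4),'w',round(s['gripper_width'],4),'shift',(R.T@(np.array(p)-s['tcp_pos'])/.12).round(3),'turn',(Ro.from_matrix(R.T@T).as_rotvec(degrees=True)/60).round(3),'F',np.round(s['wrist_force'],1))
E
python3 -c "
from h import *
go([.6135,-.2025,.22])"
```

```text
t 1.3 tcp [0.417  0.161  0.2224] w 0.0875 shift [-2.364 -2.504  0.024] turn [-0.000e+00  1.000e-03  1.386e+00] F [ 0.4  1.1 -0.3]
```

Call:
{"op": "play_rows", "data": {
  "targets": [-1,-1,0,0,0,0,1,-1,-1,0,0,0,0,1,-1,-1,0,0,0,0,1,-1,-1,0,0,0,0,1]
}}

```text
time_s: 1.7
tcp_pos: [0.5024, 0.0141, 0.2222]
tcp_rot: [[-0.966, 0.258, 0.0], [0.258, 0.966, -0.001], [-0.0, -0.001, -1.0]]
wrist_force: [0.1, -0.2, 0.2]
gripper_width: 0.0872
gripper_force: 0.0
```

Call:
{"op": "play_rows", "data": {
  "targets": [-1,-1,0,0,0,0,1,-1,-1,0,0,0,0,1,-1,-1,0,0,0,0,1,-1,-1,0,0,0,0,1]
}}

```text
time_s: 2.1
tcp_pos: [0.5875, -0.1328, 0.2218]
tcp_rot: [[-0.966, 0.258, -0.0], [0.258, 0.966, -0.001], [0.0, -0.001, -1.0]]
wrist_force: [-1.0, 0.1, -0.1]
gripper_width: 0.0872
gripper_force: 0.0
```

Call:
{"op": "play_rows", "data": {
  "targets": [-0.36,-0.5,0,0,0,1,1,-0.36,-0.5,0,0,0,1,1,-0.36,-0.5,0,0,0,1,1,-0.36,-0.5,0,0,0,1,1,-0.36,-0.5,0,0,0,1,1,-0.36,-0.5,0,0,0,1,1,-0.36,-0.5,0,0,0,1,1,-0.36,-0.5,0,0,0,1,1]
}}

```text
time_s: 2.9
tcp_pos: [0.6127, -0.1977, 0.2219]
tcp_rot: [[-0.261, 0.965, -0.001], [0.965, 0.261, 0.0], [0.001, -0.001, -1.0]]
wrist_force: [0.7, 0.2, -0.5]
gripper_width: 0.0873
gripper_force: 0.0
```

Call:
{"op": "play_rows", "data": {
  "targets": [0,0,0,0,0,0.385,1,0,0,0,0,0,0.385,1,0,0,0,0,0,0.385,1,0,0,0,0,0,0.385,1,0,0,0,0,0,0.385,1]
}}

```text
time_s: 3.4
tcp_pos: [0.6129, -0.1978, 0.2223]
tcp_rot: [[0.132, 0.991, -0.0], [0.991, -0.132, 0.0], [0.0, -0.0, -1.0]]
wrist_force: [-0.1, 0.9, 0.1]
gripper_width: 0.0873
gripper_force: 0.0
```

```bash
python3 -c "
from h import *
go([.6135,-.2025,.12])
s=robot.sense();g=robot.get_image('wrist');pickle.dump((s,g),open('w1.pkl','wb'));cv2.imwrite('pics/w1.png',g['image'][:,:,::-1]);print(s['joint_pos'],g['tool_from_camera'],g['K'][0])
T=np.eye(4);T[:3,:3]=s['tcp_rot'];T[:3,3]=s['tcp_pos'];M=np.linalg.inv(T@g['tool_from_camera'])
for n,p in dict(tall=[.6135,-.2025,.103],wide=[.498,-.187,.063],h0=[.497,-.187,.014],h1=[.612,-.204,.014]).items():
    q=g['K']@(M@[*p,1])[:3];print(n,q[:2]/q[2],q[2])
"
```

```text
t 3.4 tcp [ 0.6129 -0.1978  0.2223] w 0.0873 shift [-0.039  0.01   0.852] turn [-0.    -0.     0.009] F [-0.1  0.9  0.1]
[-4.34447386e-01  2.65852380e-01  1.47303046e+00 -1.26174182e-05
  1.40314089e+00 -3.02280839e-01] [[ 5.65678077e-04 -9.66212354e-01 -2.57746713e-01  6.98198709e-02]
 [ 9.99999831e-01  5.11092920e-04  2.78776352e-04 -7.93351417e-04]
 [-1.37624635e-04 -2.57746827e-01  9.66212479e-01 -1.62402373e-01]
 [ 0.00000000e+00  0.00000000e+00  0.00000000e+00  1.00000000e+00]] [341.94950509   0.         271.03797153]
tall [273.35437715 209.74719265] 0.29136472036943567
wide [152.33661674 198.93985523] 0.3299915300451378
h0 [166.35389891 189.06954666] 0.37737148597363335
h1 [271.67901299 190.64276678] 0.37779447017181444
```

View pics/w1.png

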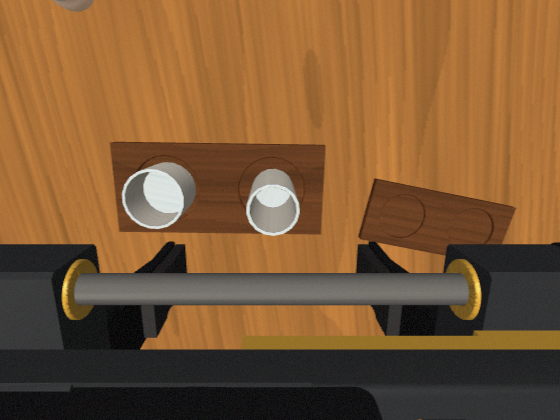

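Wrist view: tall rim at (273,210), wide rim at (154,199), recess rings around (272,190) and (166,189). The predictions match within about 2 px. Descending on the tall pot and gripping it.

Call:
{"op": "play_rows", "data": {
  "targets": [-0.04,0.01,0.4,0,0,0,1,-0.04,0.01,0.8,0,0,0,1,-0.04,0.01,0.85,0,0,0,1,-0.04,0.01,0.85,0,0,0,1]
}}

```text
time_s: 3.85
tcp_pos: [0.6123, -0.2021, 0.119]
tcp_rot: [[0.135, 0.991, -0.004], [0.991, -0.135, 0.002], [0.001, -0.004, -1.0]]
wrist_force: [0.5, 0.1, 0.6]
gripper_width: 0.087
gripper_force: 0.0
```

Call:
{"op": "play_rows", "data": {
  "targets": [0,0,0.25,0,0,0,1,0,0,0.47,0,0,0,1,0,0,0.47,0,0,0,1,0,0,0.47,0,0,0,0,0,0,0.47,0,0,0,0,0,0,0.47,0,0,0,0,0,0,0.47,0,0,0,0,0,0,0.47,0,0,0,0,0,0,0.47,0,0,0,0]
}}

```text
time_s: 4.75
tcp_pos: [0.6136, -0.2028, 0.0645]
tcp_rot: [[0.137, 0.991, 0.0], [0.991, -0.137, -0.0], [-0.0, 0.0, -1.0]]
wrist_force: [-0.8, 0.3, 0.5]
gripper_width: 0.0471
gripper_force: 0.0
```

```bash
python3 -c "
from h import *
go([.540,-.2917,.18]); print(robot.sense()['gripper_force'])"
```

```text
t 4.75 tcp [ 0.6136 -0.2028  0.0645] w 0.0471 shift [-0.818 -0.506 -0.963] turn [0.    0.    0.004] F [-0.8  0.3  0.5]
0.0
```

Call:
{"op": "play_rows", "data": {
  "targets": [0,0,0,0,0,0,0,0,0,0,0,0,0,0,0,0,0,0,0,0,0]
}}

```text
time_s: 5.05
tcp_pos: [0.6136, -0.2028, 0.0644]
tcp_rot: [[0.137, 0.991, -0.0], [0.991, -0.137, -0.0], [-0.0, 0.0, -1.0]]
wrist_force: [-0.6, 0.9, 2.0]
gripper_width: 0.0449
gripper_force: 20.0
```

Call:
{"op": "play_rows", "data": {
  "targets": [0,0,-0.1,0,0,0,0,0,0,-0.25,0,0,0,0,0,0,-0.4,0,0,0,0,0,0,-0.4,0,0,0,0]
}}

```text
time_s: 5.45
tcp_pos: [0.6156, -0.2036, 0.1156]
tcp_rot: [[0.137, 0.991, 0.005], [0.991, -0.137, -0.002], [-0.002, 0.005, -1.0]]
wrist_force: [1.0, -0.3, -2.0]
gripper_width: 0.0453
gripper_force: 20.0
```

Call:
{"op": "play_rows", "data": {
  "targets": [-0.25,-0.15,0,0,0,0,0,-0.55,-0.35,0,0,0,0,0,-0.82,-0.5,0,0,0,0,0,-0.82,-0.5,0,0,0,0,0,-0.82,-0.5,0.2,0,0,0,0,-0.82,-0.5,0.35,0,0,0,0,-0.82,-0.5,0.42,0,0,0,0,-0.82,-0.5,0.46,0,0,0,0,-0.82,-0.5,0.46,0,0,0,0,-0.82,-0.5,0.46,0,0,0,0]
}}

```text
time_s: 6.45
tcp_pos: [0.5413, -0.292, 0.0574]
tcp_rot: [[0.137, 0.991, 0.001], [0.991, -0.137, -0.001], [-0.0, 0.001, -1.0]]
wrist_force: [0.4, -0.3, -1.5]
gripper_width: 0.0455
gripper_force: 20.0
```

```bash
python3 -c "
from h import *
go([.540,-.2917,.0565]); print(robot.sense()['gripper_force'])"
```

```text
t 6.45 tcp [ 0.5413 -0.292   0.0574] w 0.0455 shift [ 0.001 -0.011  0.008] turn [0.001 0.    0.004] F [ 0.4 -0.3 -1.5]
19.999911767572485
```

Call:
{"op": "play_rows", "data": {
  "targets": [0,0,0.01,0,0,0,0,0,0,0.01,0,0,0,1,0,0,0.01,0,0,0,1,0,0,0.01,0,0,0,1,0,0,0.01,0,0,0,1,0,0,0,0,0,0,1,0,0,-0.3,0,0,0,1,0,0,-0.6,0,0,0,1,0,0,-0.9,0,0,0,1,0,0,-0.9,0,0,0,1]
}}

```text
time_s: 7.45
tcp_pos: [0.5439, -0.2943, 0.172]
tcp_rot: [[0.137, 0.991, 0.009], [0.991, -0.137, -0.006], [-0.005, 0.01, -1.0]]
wrist_force: [0.7, -0.3, 0.4]
gripper_width: 0.0866
gripper_force: 0.0
```

```bash
python3 -c "
from h import *
go([.498,-.187,.024])
s=robot.sense();g=robot.get_image('wrist');pickle.dump((s,g),open('w2.pkl','wb'));cv2.imwrite('pics/w2.png',g['image'][:,:,::-1])
"
```

```text
t 7.45 tcp [ 0.5439 -0.2943  0.172 ] w 0.0866 shift [ 0.84  -0.514  1.224] turn [0.009 0.005 0.004] F [ 0.7 -0.3  0.4]
```

View pics/w2.png

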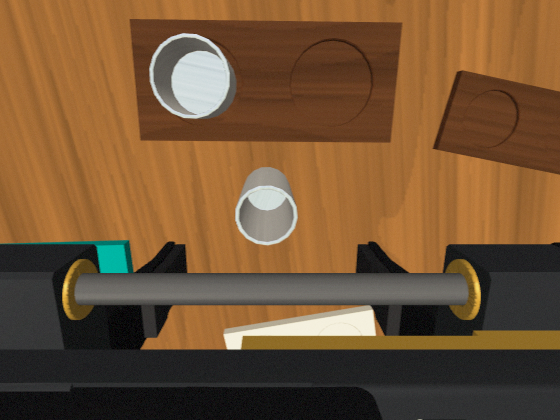

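The tall pot stands on the bench (rim 266,213), the wide pot rim is at (191,76), and the empty back recess centre is at (331,82). I'll use these to refine the positions.

```bash
cat >> h.py <<'E'
def ray(f,uv,z):
    s,g=pickle.load(open(f,'rb'));T=np.eye(4);T[:3,:3]=s['tcp_rot'];T[:3,3]=s['tcp_pos'];M=T@g['tool_from_camera']
    v=M[:3,:3]@np.linalg.solve(g['K'],[*uv,1]);o=M[:3,3];return (o+v*(z-o[2])/v[2]).round(4)
E
python3 -c "
from h import *
for f,uv,z in (('w2.pkl',(331,82),.014),('w2.pkl',(190.5,76),.063),('w2.pkl',(266.5,213),.095),('w1.pkl',(272,190),.014),('w1.pkl',(154,199),.063)):print(ray(f,uv,z))
# board corners in w2
c=[ray('w2.pkl',p,.014) for p in ((130,20),(402,23),(389,142),(140,139))];print(c)
go([.498,-.187,.13])"
```

```text
[ 0.6108 -0.2018  0.014 ]
[ 0.4989 -0.1869  0.063 ]
[ 0.5412 -0.2902  0.095 ]
[ 0.6124 -0.2033  0.014 ]
[ 0.4996 -0.1873  0.063 ]
[array([ 0.4479, -0.1302,  0.014 ]), array([ 0.6748, -0.1631,  0.014 ]), array([ 0.6593, -0.261 ,  0.014 ]), array([ 0.4331, -0.227 ,  0.014 ])]
t 7.5 tcp [ 0.5427 -0.2934  0.169 ] w 0.087 shift [ 0.829 -0.492  0.319] turn [0.006 0.003 0.004] F [ 0.7 -0.8 -1. ]
```

Call:
{"op": "play_rows", "data": {
  "targets": [0.3,-0.17,0,0,0,0,1,0.6,-0.34,0,0,0,0,1,0.82,-0.47,0,0,0,0,1,0.82,-0.47,0.2,0,0,0,1,0.82,-0.47,0.5,0,0,0,1,0.82,-0.47,0.5,0,0,0,1]
}}

```text
time_s: 8.1
tcp_pos: [0.4939, -0.1842, 0.0992]
tcp_rot: [[0.136, 0.991, -0.01], [0.991, -0.136, 0.005], [0.004, -0.01, -1.0]]
wrist_force: [-1.4, 0.9, -0.8]
gripper_width: 0.0872
gripper_force: 0.0
```

```bash
python3 -c "
from h import *
go([.4987,-.187,.024])"
```

```text
t 8.1 tcp [ 0.4939 -0.1842  0.0992] w 0.0872 shift [-0.02   0.05   0.626] turn [-0.01  -0.004  0.004] F [-1.4  0.9 -0.8]
```

Call:
{"op": "play_rows", "data": {
  "targets": [0,0,0,0,0,0,1,0,0,0.2,0,0,0,1,0,0,0.45,0,0,0,1,0,0,0.67,0,0,0,1,0,0,0.67,0,0,0,1,0,0,0.67,0,0,0,0,0,0,0.67,0,0,0,0,0,0,0.67,0,0,0,0,0,0,0.67,0,0,0,0,0,0,0.67,0,0,0,0]
}}

```text
time_s: 9.1
tcp_pos: [0.499, -0.1872, 0.0257]
tcp_rot: [[0.137, 0.991, 0.002], [0.991, -0.137, -0.001], [-0.001, 0.002, -1.0]]
wrist_force: [-0.7, 0.2, 5.6]
gripper_width: 0.0591
gripper_force: 20.0
```

Call:
{"op": "play_rows", "data": {
  "targets": [0,0,0,0,0,0,0,0,0,0,0,0,0,0]
}}

```text
time_s: 9.3
tcp_pos: [0.499, -0.1873, 0.0257]
tcp_rot: [[0.137, 0.991, 0.001], [0.991, -0.137, -0.001], [-0.001, 0.002, -1.0]]
wrist_force: [-1.1, 0.4, 6.4]
gripper_width: 0.0595
gripper_force: 20.0
```

```bash
python3 -c "
from h import *
go([.6115,-.203,.026])"
```

```text
t 9.3 tcp [ 0.499  -0.1873  0.0257] w 0.0595 shift [-0.002  0.947 -0.001] turn [0.001 0.001 0.004] F [-1.1  0.4  6.4]
```

Call:
{"op": "play_rows", "data": {
  "targets": [0,0,-0.1,0,0,0,0,0,0,-0.3,0,0,0,0,0,0.15,-0.3,0,0,0,0,0,0.45,-0.3,0,0,0,0,0,0.75,-0.3,0,0,0,0,0,0.945,-0.3,0,0,0,0,0,0.945,-0.3,0,0,0,0,0,0.945,-0.3,0,0,0,0]
}}

```text
time_s: 10.1
tcp_pos: [0.6101, -0.202, 0.0603]
tcp_rot: [[0.137, 0.991, -0.001], [0.991, -0.137, 0.001], [0.0, -0.001, -1.0]]
wrist_force: [-0.3, -0.2, -2.2]
gripper_width: 0.0593
gripper_force: 20.0
```

```bash
python3 -c "
from h import *
go([.6115,-.203,.0257])"
```

```text
t 10.1 tcp [ 0.6101 -0.202   0.0603] w 0.0593 shift [-0.007  0.013  0.288] turn [-0.001 -0.     0.004] F [-0.3 -0.2 -2.2]
```

Call:
{"op": "play_rows", "data": {
  "targets": [-0.01,0.01,0.1,0,0,0,0,-0.01,0.01,0.2,0,0,0,0,-0.01,0.01,0.26,0,0,0,0,-0.01,0.01,0.28,0,0,0,0,-0.01,0.01,0.28,0,0,0,0]
}}

```text
time_s: 10.6
tcp_pos: [0.6106, -0.2034, 0.0262]
tcp_rot: [[0.137, 0.991, -0.002], [0.991, -0.137, 0.001], [0.0, -0.002, -1.0]]
wrist_force: [0.5, 0.4, -0.4]
gripper_width: 0.0593
gripper_force: 20.0
```

Call:
{"op": "play_rows", "data": {
  "targets": [0,0,0.01,0,0,0,0.95,0,0,0.01,0,0,0,0.95,0,0,0.01,0,0,0,0.95,0,0,0.01,0,0,0,0.95,0,0,-0.2,0,0,0,0.95,0,0,-0.5,0,0,0,0.95,0,0,-0.8,0,0,0,0.95,0,0,-0.9,0,0,0,0.95,0,0,-0.9,0,0,0,0.95]
}}

```text
time_s: 11.5
tcp_pos: [0.6134, -0.2045, 0.1379]
tcp_rot: [[0.137, 0.991, 0.005], [0.991, -0.137, -0.002], [-0.002, 0.005, -1.0]]
wrist_force: [-0.3, -0.8, 0.2]
gripper_width: 0.0827
gripper_force: 0.0
```

```bash
python3 -c "
from h import *
go([.5412,-.291,.1300])
s=robot.sense();g=robot.get_image('wrist');pickle.dump((s,g),open('w3.pkl','wb'));cv2.imwrite('pics/w3.png',g['image'][:,:,::-1])
"
```

```text
t 11.5 tcp [ 0.6134 -0.2045  0.1379] w 0.0827 shift [-0.796 -0.497  0.064] turn [0.005 0.002 0.004] F [-0.3 -0.8  0.2]
```

View pics/w3.png

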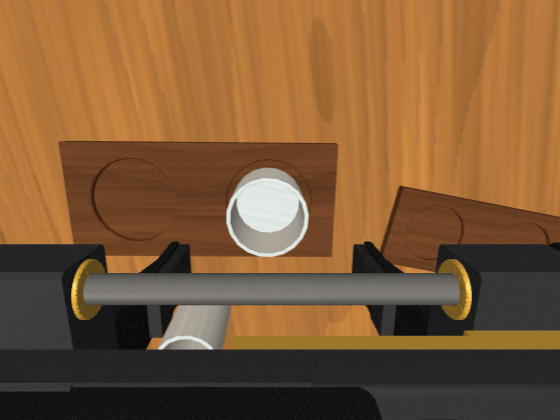

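The wide pot stands flat inside the back recess (ring 270,195), and the empty front recess is at (134,199). Now back to the tall pot.

Call:
{"op": "play_rows", "data": {
  "targets": [-0.3,-0.2,0,0,0,0,1,-0.6,-0.4,0,0,0,0,1,-0.79,-0.49,0,0,0,0,1,-0.79,-0.49,0,0,0,0,1,-0.79,-0.49,0.05,0,0,0,1]
}}

```text
time_s: 12.05
tcp_pos: [0.5398, -0.2895, 0.1275]
tcp_rot: [[0.139, 0.99, -0.001], [0.99, -0.139, 0.001], [0.001, -0.001, -1.0]]
wrist_force: [0.8, 0.4, 0.3]
gripper_width: 0.0866
gripper_force: 0.0
```

```bash
python3 -c "
from h import *
print(ray('w3.pkl',(134,199),.014),ray('w3.pkl',(267.5,214),.063))
go([.5412,-.291,.0570])
"
```

```text
[ 0.4975 -0.1849  0.014 ] [ 0.611  -0.2003  0.063 ]
t 12.05 tcp [ 0.5398 -0.2895  0.1275] w 0.0866 shift [-0.012  0.014  0.587] turn [-0.001 -0.001  0.002] F [0.8 0.4 0.3]
```

Call:
{"op": "play_rows", "data": {
  "targets": [-0.01,0.01,0.2,0,0,0,1,-0.01,0.01,0.4,0,0,0,1,-0.01,0.01,0.58,0,0,0,1,-0.01,0.01,0.58,0,0,0,0,-0.01,0.01,0.58,0,0,0,0,-0.01,0.01,0.58,0,0,0,0,-0.01,0.01,0.58,0,0,0,0,-0.01,0.01,0.58,0,0,0,0,-0.01,0.01,0.58,0,0,0,0,-0.01,0.01,0.58,0,0,0,0]
}}

```text
time_s: 13.05
tcp_pos: [0.5417, -0.2912, 0.0601]
tcp_rot: [[0.137, 0.991, 0.001], [0.991, -0.137, -0.001], [-0.001, 0.001, -1.0]]
wrist_force: [-0.4, 0.0, 2.3]
gripper_width: 0.0454
gripper_force: 20.0
```

Call:
{"op": "play_rows", "data": {
  "targets": [0,0,0,0,0,0,0,0,0,0,0,0,0,0,0,0,-0.2,0,0,0,0,0,0,-0.4,0,0,0,0,0,0,-0.4,0,0,0,0,0,0,-0.4,0,0,0,0]
}}

```text
time_s: 13.65
tcp_pos: [0.5413, -0.2908, 0.1068]
tcp_rot: [[0.137, 0.991, 0.0], [0.991, -0.137, -0.0], [-0.0, 0.0, -1.0]]
wrist_force: [-0.5, 0.6, -2.7]
gripper_width: 0.0448
gripper_force: 20.0
```

```bash
python3 -c "
from h import *
go([.497,-.1865,.0645]);print(robot.sense()['gripper_force'])
"
```

```text
t 13.65 tcp [ 0.5413 -0.2908  0.1068] w 0.0448 shift [ 0.811 -0.485  0.352] turn [0.    0.    0.004] F [-0.5  0.6 -2.7]
19.99751492185112
```

Call:
{"op": "play_rows", "data": {
  "targets": [0.3,-0.18,0,0,0,0,0,0.6,-0.36,0,0,0,0,0,0.81,-0.485,0,0,0,0,0,0.81,-0.485,0,0,0,0,0,0.81,-0.485,0,0,0,0,0,0.81,-0.485,0.15,0,0,0,0,0.81,-0.485,0.25,0,0,0,0,0.81,-0.485,0.3,0,0,0,0,0.81,-0.485,0.31,0,0,0,0,0.81,-0.485,0.31,0,0,0,0]
}}

```text
time_s: 14.65
tcp_pos: [0.497, -0.1869, 0.0698]
tcp_rot: [[0.137, 0.991, -0.001], [0.991, -0.137, 0.0], [0.0, -0.001, -1.0]]
wrist_force: [0.5, 0.5, -2.4]
gripper_width: 0.045
gripper_force: 20.0
```

```bash
python3 -c "
from h import *
go([.497,-.1865,.068])
"
```

```text
t 14.65 tcp [ 0.497  -0.1869  0.0698] w 0.045 shift [ 0.003 -0.     0.015] turn [-0.001 -0.     0.003] F [ 0.5  0.5 -2.4]
```

Call:
{"op": "play_rows", "data": {
  "targets": [0,0,0.01,0,0,0,0,0,0,0.01,0,0,0,0.95,0,0,0.01,0,0,0,0.95,0,0,0.01,0,0,0,0.95,0,0,0.01,0,0,0,0.95,0,0,-0.2,0,0,0,0.95,0,0,-0.5,0,0,0,0.95,0,0,-0.8,0,0,0,0.95,0,0,-0.9,0,0,0,0.95,0,0,-0.9,0,0,0,0.95]
}}

```text
time_s: 15.65
tcp_pos: [0.4985, -0.1874, 0.1806]
tcp_rot: [[0.137, 0.991, 0.004], [0.991, -0.137, -0.002], [-0.002, 0.005, -1.0]]
wrist_force: [0.4, -0.7, 0.7]
gripper_width: 0.0825
gripper_force: 0.0
```

```bash
python3 -c "
from h import *
go([.4625,.1685,.13],2.8)
s=robot.sense();g=robot.get_image('scene');h=robot.get_image('top');r=lambda i,x,y:cv2.resize(i['image'][y:y+110,x:x+130,::-1],None,fx=3,fy=3);cv2.imwrite('pics/c4.png',np.hstack([r(h,240,145),r(g,200,190)]))
"
```

```text
t 15.65 tcp [ 0.4985 -0.1874  0.1806] w 0.0825 shift [ 2.898 -0.705  0.413] turn [ 0.004  0.002 -0.178] F [ 0.4 -0.7  0.7]
```

View pics/c4.png

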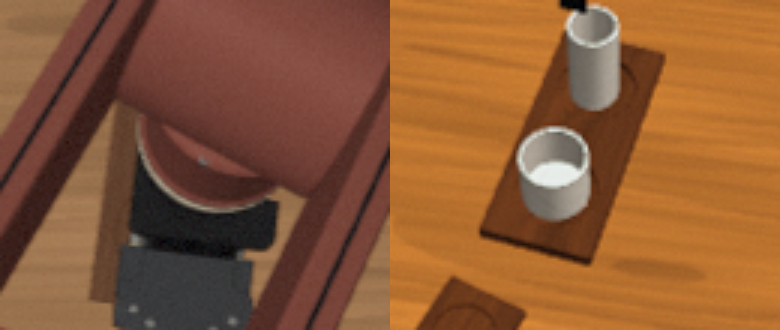

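Both pots are swapped and upright in the recesses: tall at (595,60) front, wide at (555,170) back. Moving on to the handle, with the fingers part-closed so the far finger fits the 40 mm gap.

Call:
{"op": "play_rows", "data": {
  "targets": [0.4,-0.1,0,0,0,0,0.6,0.8,-0.2,0,0,0,0,0.42,0.97,-0.23,0,0,0,0,0.42,0.97,-0.23,0,0,0,0,0.42]
}}

```text
time_s: 16.15
tcp_pos: [0.4838, -0.0646, 0.1755]
tcp_rot: [[0.134, 0.991, -0.004], [0.991, -0.134, 0.002], [0.001, -0.004, -1.0]]
wrist_force: [0.4, -1.1, 0.1]
gripper_width: 0.0584
gripper_force: 0.0
```

Call:
{"op": "play_rows", "data": {
  "targets": [0.4,-0.1,0,0,0,0,0.42,0.8,-0.2,0,0,0,0,0.42,0.97,-0.23,0,0,0,0,0.42,0.97,-0.23,0,0,0,0,0.42]
}}

```text
time_s: 16.55
tcp_pos: [0.4732, 0.0531, 0.1764]
tcp_rot: [[0.134, 0.991, -0.003], [0.991, -0.134, 0.0], [0.0, -0.003, -1.0]]
wrist_force: [-0.1, -0.5, -0.2]
gripper_width: 0.0375
gripper_force: 0.0
```

Call:
{"op": "play_rows", "data": {
  "targets": [0.4,-0.1,0,0,0,-0.09,0.42,0.8,-0.2,0,0,0,-0.18,0.42,0.96,-0.23,0.1,0,0,-0.18,0.42,0.96,-0.23,0.2,0,0,-0.18,0.42,0.96,-0.23,0.3,0,0,-0.18,0.42,0.96,-0.23,0.3,0,0,-0.18,0.42]
}}

```text
time_s: 17.15
tcp_pos: [0.4612, 0.1673, 0.1391]
tcp_rot: [[-0.049, 0.999, -0.005], [0.999, 0.049, -0.002], [-0.001, -0.005, -1.0]]
wrist_force: [-0.2, -0.2, 0.1]
gripper_width: 0.0366
gripper_force: 0.0
```

```bash
python3 -c "
from h import *
go([.4625,.1685,.05],3)
s=robot.sense();g=robot.get_image('wrist');pickle.dump((s,g),open('w5.pkl','wb'));cv2.imwrite('pics/w5.png',g['image'][:,:,::-1])
T=np.eye(4);T[:3,:3]=s['tcp_rot'];T[:3,3]=s['tcp_pos'];M=np.linalg.inv(T@g['tool_from_camera'])
for p in ([.460,.2136,.069],[.4652,.1233,.069]):
    q=g['K']@(M@[*p,1])[:3];print(q[:2]/q[2])
"
```

```text
t 17.15 tcp [0.4612 0.1673 0.1391] w 0.0366 shift [0.01  0.015 0.743] turn [-0.005  0.001 -0.003] F [-0.2 -0.2  0.1]
[274.39699576 155.46001459]
[275.01771618 278.09581607]
```

View pics/w5.png

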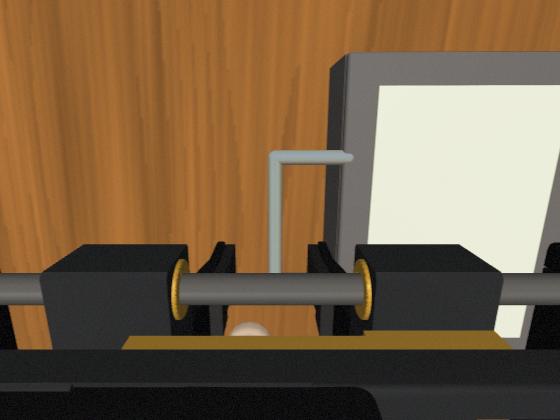

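The bar runs vertically at column 275, with its leg at row 156, midway between the fingertips (columns 235 and 308). Prediction is confirmed, so I'm descending and pinching.

Call:
{"op": "play_rows", "data": {
  "targets": [0,0,0.2,0,0,0,0.42,0,0,0.45,0,0,0,0.42,0,0,0.65,0,0,0,0.42,0,0,0.74,0,0,0,0.42,0,0,0.74,0,0,0,0.42]
}}

```text
time_s: 17.7
tcp_pos: [0.4619, 0.1683, 0.0522]
tcp_rot: [[-0.05, 0.999, -0.003], [0.999, 0.05, -0.001], [-0.001, -0.003, -1.0]]
wrist_force: [-0.8, 0.4, -0.1]
gripper_width: 0.0366
gripper_force: 0.0
```

Call:
{"op": "play_rows", "data": {
  "targets": [0,0,0,0,0,0,0,0,0,0,0,0,0,0,0,0,0,0,0,0,0,0,0,0,0,0,0,0,0,0,0,0,0,0,0,0,0,0,0,0,0,0]
}}

```text
time_s: 18.3
tcp_pos: [0.4632, 0.1696, 0.0541]
tcp_rot: [[-0.051, 0.999, 0.001], [0.999, 0.051, 0.0], [0.0, 0.001, -1.0]]
wrist_force: [-1.2, -1.1, 5.4]
gripper_width: 0.0093
gripper_force: 20.0
```

```bash
python3 -c "
from h import *
go([.4625,.1685,.05],3);s=robot.sense();print(s['gripper_force'])
R=np.array(s['tcp_rot']);p=np.array(s['tcp_pos']);b=p-.019*R[:,2];print('bar',b)
# arc shifts relative to the current tcp, hinge 4mm below bar, bar 0.205 away
for a in range(10,75,10):
    t=np.radians(a);f=lambda t:np.array([-.205*np.cos(t)+.004*np.sin(t),.205*np.sin(t)+.004*np.cos(t)])
    dx,dz=f(t)-f(0);y=np.radians(3);d=np.array([dx*np.cos(y),dx*np.sin(y),dz]);print(a,(R.T@d/.12).round(3),dx.round(4),dz.round(4))
"
```

```text
t 18.3 tcp [0.4632 0.1696 0.0541] w 0.0093 shift [-0.009 -0.006  0.034] turn [ 0.001 -0.    -0.001] F [-1.2 -1.1  5.4]
20.00046819448471
bar [0.46316731 0.16957722 0.07305721]
10 [ 0.     0.032 -0.296] 0.0038 0.0355
20 [ 0.     0.115 -0.582] 0.0137 0.0699
30 [ 0.     0.246 -0.849] 0.0295 0.102
40 [ 1.00e-03  4.22e-01 -1.09e+00] 0.0505 0.1308
50 [ 1.000e-03  6.370e-01 -1.296e+00] 0.0763 0.1556
60 [ 1.000e-03  8.850e-01 -1.462e+00] 0.106 0.1755
70 [ 1.000e-03  1.157e+00 -1.582e+00] 0.1386 0.19
```

Call:
{"op": "play_rows", "data": {
  "targets": [0,0.002,-0.08,0,0,0,0,0,0.008,-0.15,0,0,0,0,0,0.032,-0.296,0,0,0,0,0,0.066,-0.44,0,0,0,0,0,0.115,-0.58,0,0,0,0,0,0.175,-0.72,0,0,0,0,0,0.246,-0.85,0,0,0,0,0,0.246,-0.85,0,0,0,0,0,0.246,-0.85,0,0,0,0],
  "newtons": 25
}}

```text
time_s: 19.2
tcp_pos: [0.4928, 0.1708, 0.1555]
tcp_rot: [[-0.051, 0.999, 0.002], [0.999, 0.051, 0.0], [-0.0, 0.002, -1.0]]
wrist_force: [6.1, 0.9, -6.1]
gripper_width: 0.0092
gripper_force: 25.0
```

```bash
python3 -c "
from h import *
s=robot.sense();p=np.array(s['tcp_pos']);print(p-[.4632,.1696,.0541],s['wrist_force'],s['torque'],s['gripper_width'],s['gripper_force'])
d=p-[.4632,.1696,.0541];print(np.degrees(np.arctan2(d[2]+.004,.205-d[0])))
"
```

```text
[0.02963461 0.00120772 0.10137781] [ 6.14623368  0.88965847 -6.12296288] [-0.03294469 -1.05901211  0.04965769] 0.0091586152888435 24.999302923679352
31.001837748914447
```

Call:
{"op": "play_rows", "data": {
  "targets": [0,0.04,-0.063,0,0,0,0,0,0.083,-0.125,0,0,0,0,0,0.176,-0.241,0,0,0,0,0,0.28,-0.348,0,0,0,0,0,0.391,-0.447,0,0,0,0,0,0.512,-0.535,0,0,0,0,0,0.639,-0.613,0,0,0,0,0,0.639,-0.613,0,0,0,0,0,0.639,-0.613,0,0,0,0,0,0.639,-0.613,0,0,0,0]
}}

```text
time_s: 20.2
tcp_pos: [0.5666, 0.1745, 0.2287]
tcp_rot: [[-0.051, 0.999, -0.004], [0.999, 0.051, -0.001], [-0.001, -0.004, -1.0]]
wrist_force: [-5.3, -1.6, 7.3]
gripper_width: 0.0091
gripper_force: 25.0
```

```bash
python3 -c "
from h import *
s=robot.sense();p=np.array(s['tcp_pos']);print(p,s['wrist_force'],s['torque'],s['gripper_width'],s['gripper_force'])
d=p-[.4632,.1696,.0541];print(np.degrees(np.arctan2(d[2]+.004,.205-d[0]))-np.degrees(np.arctan2(.004,.205)), np.hypot(d[2]+.004,.205-d[0]))
g=robot.get_image('scene');cv2.imwrite('pics/s6.png',cv2.resize(g['image'][150:310,200:480,::-1],None,fx=2.8,fy=2.8,interpolation=cv2.INTER_CUBIC))
"
```

```text
[0.56664574 0.17451014 0.22872543] [-5.27290621 -1.61512426  7.30585396] [-0.423614    0.96668161 -0.03948192] 0.009093039473679617 25.001266300678253
59.26256253979148 0.20547581480860425
```

View pics/s6.png

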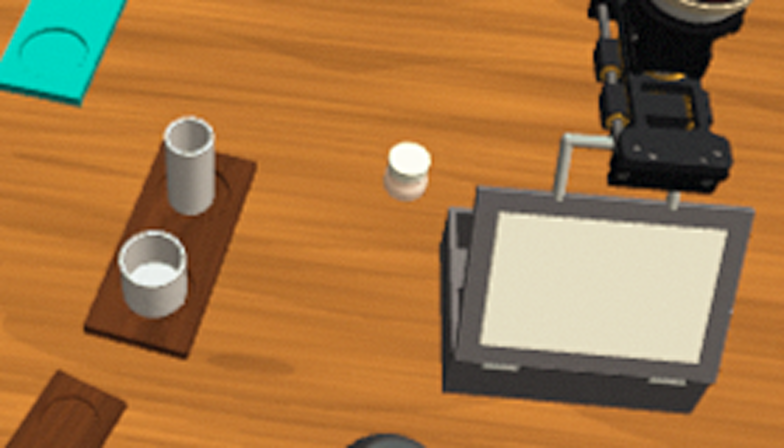

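The lid is raised, with the gripper on the bar (bar corner at crop 567,140, full-image 402.5,200). Both pots stand in their recesses. I'll let it settle, then check the angle from the image.

Call:
{"op": "play_rows", "data": {
  "targets": [0,0,0,0,0,0,0,0,0,0,0,0,0,0,0,0,0,0,0,0,0,0,0,0,0,0,0,0,0,0,0,0,0,0,0]
}}

```text
time_s: 20.75
tcp_pos: [0.5665, 0.1745, 0.2287]
tcp_rot: [[-0.051, 0.999, -0.004], [0.999, 0.051, -0.001], [-0.001, -0.004, -1.0]]
wrist_force: [-4.8, -0.4, 6.7]
gripper_width: 0.0093
gripper_force: 25.0
```

```bash
python3 -c "
from h import *
s=robot.sense();p=np.array(s['tcp_pos']);print(p,s['wrist_force'],s['qd'],s['gripper_width'])
d=p-[.4632,.1696,.0541];print(np.degrees(np.arctan2(d[2]+.004,.205-d[0]))-1.1)
A=P('scene');y=np.radians(3)
def pr(a,r,n,w):
    t=np.radians(a);x=-r*np.cos(t)+n*np.sin(t);z=.065+r*np.sin(t)+n*np.cos(t)
    X=np.array([.6675,.179,0])+x*np.array([np.cos(y),np.sin(y),0])+w*np.array([-np.sin(y),np.cos(y),0]);q=A@[*X[:2],z,1];return (q[:2]/q[2]).round(1)
for a in(50,55,60,65):print(a,pr(a,.205,.004,-.045),pr(a,.16,.008,-.11),pr(a,.16,.008,.11))
print('seen',[200+567/2.8,150+140/2.8],[200+478/2.8,150+188/2.8],[200+753/2.8,150+211/2.8])
"
```

```text
[0.56650789 0.17453821 0.22866136] [-4.80203412 -0.40016338  6.68190671] [ 0.00146413 -0.00170071 -0.00103906 -0.00037339  0.00056812  0.00035509] 0.009306438152804318
59.23814390709506
50 [400.  194.9] [369.4 212.2] [466.7 219.8]
55 [401.5 196.8] [370.2 214.1] [468.7 221.8]
60 [402.9 199.4] [370.8 216.5] [470.7 224.3]
65 [404.3 202.8] [371.5 219.5] [472.7 227.5]
seen [402.5, 200.0] [370.7142857142857, 217.14285714285717] [468.92857142857144, 225.35714285714286]
```

The image and the arm geometry both give about 60°. Handing in.

```bash
python3 -c "
from plant import robot
print(robot.hand_in())"
```

```text
the job is handed in; nothing more can be done
None
```

I swapped the two pots, upright and let go in each other's recess, then raised the case lid to about 60° (59–61° measured) and handed in at about 21 s with the gripper still holding the handle.

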